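# Find which way the twist-lock lid opens and hold it off the canister

## Robot

A 7-joint arm with a two-finger parallel gripper is mounted at the origin on the work surface. World frame = base frame: x ahead of the robot, y to its left, z up, the work surface at z = 0. Lengths are in m, angles in rad, forces in N, time in s.
With the tool pointing down it reaches from about 0.35 to 0.9 m from the base axis. Payload 8.1 kg.
Tool frame: the origin (TCP) lies at the very end of the fingers, on their centre line; the grasp point (between the pads) lies arm.grip_point_offset behind it (arm.grip_point_offset is the distance from the TCP to the grasp point, in m); z points along the fingers, y is the line along which they close (so a half turn about z gives the same grasp; the last joint's range is limited). The gripper opens to 92 mm and grips with 3 to 60 N. Pads are 19 mm wide; open, the fingers measure 130 mm over their backs; the gripper's body (75 mm by 190 mm) begins 47 mm behind the grasp point.
Start: joints at [-1.45, 0.434, 0.025, 1.573, -0.012, 1.134, -0.075], TCP at [0.139, 0.609, 0.227] pointing down, gripper open.
Joint ranges: [-2.62, 2.62], [-0.44, 2.09], [-1.27, 1.32], [0.08, 2.57], [-1.32, 4.46], [0.12, 2], [-2.74, 2.74]. Speed limits (rad/s): [2.22, 2.22, 3.01, 3.01, 3.14, 3.14, 3.14].

## Interface

Orientations are given as a rotation vector (axis times angle).
In Python, from cell import arm gives the robot as it stands. The module is installed in compiled form; this text tells all that it offers.
- The arm moves only by the shell command python3 -m creep 'ROWS' [OPENING] [FORCE]. ROWS is JSON, a list of rows, each a list of 6 numbers: the shift along the tool's x, y, z scaled (see below), then the turn, a rotation vector about the tool's x, y, z scaled (see below). A call has 1 to 20 rows; each row shifts and turns the commanded pose from where the row before left it, along the tool's axes as they then stand; what a row does not reach is not made up. The controller multiplies each number of a shift by 0.4 m and each number of a turn by 120 degrees. A row lasts 1/12 s, in which the tool goes at most 41.7 mm and 7.16 degrees, less where a joint would pass 70% of its speed; a pose out of reach is approached as far as the arm can. A call with a number of a shift or a turn outside -1 to 1 is refused whole. A call with a gripper value outside its range is refused whole. OPENING is the closure, from -1 (fully open) to 1 (shut), set as the call begins (- or left out, the last holds). The fingers move at their own pace and stop on an object; FORCE is the grip in N (left out, the last holds). Time passes only in rows, so rows that do not move let the fingers close. It gives the time, the measured TCP pose, the force, the opening and the grip force at its end, in the units of the state.
- arm.observe(): the state, without advancing time (a new reading comes with each control period).
- arm.get_image(name): name is "scene" or "top" or "wrist"; returns a dict with "frame" (480x640x3 uint8, red, green, blue), "intrinsics" (3x3 intrinsics, pixels), "distortion" ([k1, k2, p1, p2, k3] as OpenCV has them; the pictures are not rectified), "rvec" (rotation vector, rad) and "tvec" (3), from world to camera coordinates, as OpenCV has them; the wrist camera has in their place "mount" (4x4, takes a point from camera to tool coordinates, whose origin is the TCP and whose axes are the flange's). Camera axes: x right, y down, z forward; pixel columns grow to the right and rows downward; lengths in m; the calibration is good to about 2 mm. A picture is of the moment at which its call begins: read the wrist's pose just before it. There is no depth.
- arm.sign_off(): hands the job in; it is judged then, once.
The state is a dict: "clock": time; "joints": joint angles; "dq": joint speeds; "joint_efforts": joint torques, N m; "position": TCP position; "ee_rot": TCP orientation; "force": force on the tool from outside, world axes, zero at the start; "ft_torque": the same for the moment, N m; "width": opening from 0.0 (shut) to 1.0 (fully open); "gripper_force": force on a finger pad.
Only numpy, scipy, OpenCV 4.12 (cv2) and the standard library are available. Lean on these libraries where they do the work, as an engineer would, in place of code of your own. Each camera call takes 0.05 s, during which the arm holds its last target. There are 200 camera calls.

## Task

Open the square storage canister on the pantry counter. Its lid is a twist-lock with an upright grip bar, and nothing shows which way it unlocks: turn it gently one way and, if it soon stops dead, do not force it but turn it the other way until it is free, then lift it straight off. Finish while still holding the lid level and still, about 10 cm above the canister's mouth, and leave the other things on the counter where they stand.

Things in the scene. Friction and masses are not known exactly. Their poses are not given: they have to be found in the camera images.
- canister: White plastic canister, 100 x 100 mm square, 120 mm tall, on a 130 x 130 mm steel plate screwed to the counter: it cannot move or turn. Origin: centre of its underside, on the counter; z up, x and y along its sides. A stop hidden inside blocks one turning direction of the lid; which one differs from start to start and cannot be seen.
- canister_rim (a point): Centre of the canister's mouth, a round hole 57 mm wide in its flat top, at rim height, 120 mm above the counter; axes as the canister's. Just beneath the mouth two inner tabs stand at +x and -x, reaching in to 18 mm from the centre, 24 mm wide.
- lid: Twist-lock lid, steel disc and black plastic grip bar, about 0.12 kg, loose, lightly rubbing; it does not rise as it turns. Origin: centre of the underside of its disc (68 mm wide, 6 mm thick), which rests on the rim; z up. Below: a plug 54 mm wide, a shank and a lug bar 52 mm long along x, 8 mm wide, reaching 24 mm below the origin. It starts locked, its x along the canister's x within 0.08 rad.
- lid_grip (a point): Centre of the lid's upright grip bar, 23 mm above the lid's origin: 56 mm long along the lid's x, 14 mm thick along y, its top 40 mm above the lid's origin. Grip it from above across its thickness; the fingertips must stay above the disc, whose top is 17 mm below this point.
- lid_lug (a point): Middle of the lug bar, 19 mm below the lid's origin. Locked, it lies under the two tabs and lifts only 2 mm. Turned the blocked way it stops dead after 0.2 to 0.45 rad. Turned the other way, by anything from 0.95 to 1.9 rad from the locked place (lid x along canister x), it is clear of the tabs and the lid lifts straight off.
- tin: Round steel tin, 104 mm wide, 136 mm tall with its round knob lid, loose. Bystander. Origin: centre of its underside.
- food_can: Food can, 68 mm wide, 85 mm tall, loose. Bystander. Origin: centre of its underside.
- spice_jar: Small spice jar, 44 mm wide, 90 mm tall, loose. Bystander. Origin: centre of its underside.
- carton: Cardboard carton, 50 x 110 x 80 mm tall, loose. Bystander. Origin: centre of its underside.
Not all that is in view belongs to the job. What is shaped like the lid but green, turquoise or yellow is not meant.

How it is judged:
By the outcome, as a careful person would: the job done as asked, in the order asked, and still so for the second after the job is handed in, while the arm keeps its last pose, push and grip.
It also fails if it takes over 48 s, if anything falls off the work surface, if the arm or the gripper's body presses on something with over 40 N, if the wrist force passes 120 N, or if a joint passes its speed limit or range.

## Working session

There is one attempt and no reset: what is moved stays moved. The work goes in short steps, Python scripts to look and compute and a shell command to move; the robot and the scene stay as the last step left them, time stands still between calls to the robot, and variables do not carry over. Pictures are saved under pics/ and viewed, at most 10 in all, crops included, and the job is handed in when it is done.

```bash
mkdir -p pics; python3 - <<'E'
from cell import arm
import cv2,json
s=arm.observe();print({k:s[k] for k in('clock','position','ee_rot','force','width')},arm.grip_point_offset)
for n in('scene','top'):
    d=arm.get_image(n);cv2.imwrite(f'pics/{n}1.png',d['frame'][:,:,::-1]);print(n,d['intrinsics'],d['distortion'],d['rvec'],d['tvec'])
E
```

```text
{'clock': 0.0, 'position': array([0.13865219, 0.6089134 , 0.22595365]), 'ee_rot': array([ 3.50848229e-01,  3.12193489e+00, -2.42591116e-03]), 'force': array([ 0.43552112, -0.11406727,  0.67894027]), 'width': 0.9992567579674739} 0.0188
scene [[466.97902125   0.         316.00765578]
 [  0.         466.97902125 242.49166817]
 [  0.           0.           1.        ]] [-0.12364054  0.          0.          0.          0.        ] [ 1.61053963  1.63032642 -0.85729337] [ 0.01495322 -0.19819565  1.36888608]
top [[490.41702789   0.         315.76929275]
 [  0.         490.41702789 248.96892533]
 [  0.           0.           1.        ]] [-0.12686444  0.          0.          0.          0.        ] [ 2.13382459 -2.15023282  0.21696625] [-0.0313899   0.54762538  0.81019077]
```

View pics/top1.png

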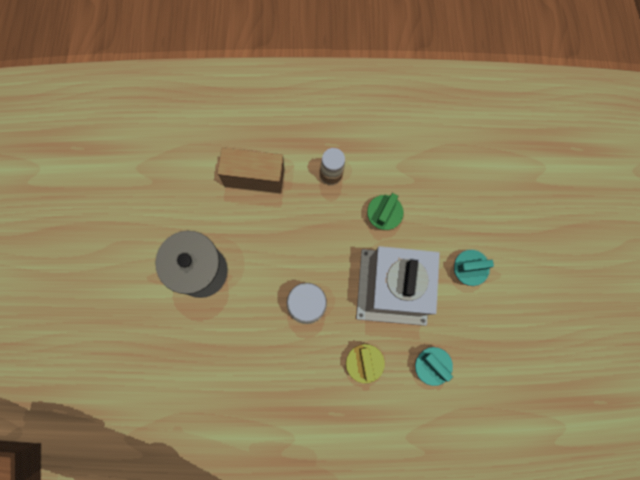

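View pics/scene1.png

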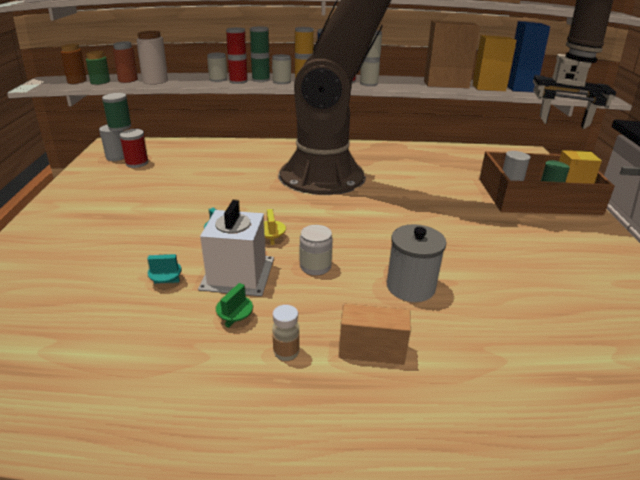

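Top view: white canister at about (408,280) with a black grip bar running roughly vertically from (411,262) to (408,296); plate corners at (366,253), (361,316) and (424,321). The scene view shows the canister left of the base with decoys near it, and the tin, food can, jar and carton on the way.

```bash
cat > h.py <<'E'
import cv2,numpy as np
from cell import arm
from scipy.spatial.transform import Rotation as R
def ray(d,px,z):
    u=cv2.undistortPoints(np.array(px,float).reshape(-1,1,2),d['intrinsics'],np.array(d['distortion'])).reshape(-1,2)
    M=cv2.Rodrigues(np.array(d['rvec']))[0];c=-M.T@np.array(d['tvec'])
    r=np.c_[u,np.ones(len(u))]@M
    return c+r*((z-c[2])/r[:,2])[:,None]
E
python3 - <<'E'
from h import *
d=arm.get_image('top')
f=d['frame']
print('plate',ray(d,[(366,253),(361,316),(424,321)],0.003).round(4))
print('bodytop',ray(d,[(377,247),(439,250),(436,314),(372,309)],0.12).round(4))
m=(f.max(2)<45).astype(np.uint8);m[:,:380]=0;m[:,435:]=0;m[:250]=0;m[310:]=0
r=cv2.minAreaRect(np.argwhere(m)[:,::-1].astype(np.int32));print(r,m.sum());b=cv2.boxPoints(r)
print('bar',ray(d,b,.15).round(4),ray(d,[r[0]],.15))
print('others',ray(d,[(188,262),],.12).round(3),ray(d,[(307,302)],.085).round(3),ray(d,[(333,158)],.09).round(3),ray(d,[(252,162)],.08).round(3))
print('decoys',ray(d,[(386,212),(472,268),(434,367),(365,364)],.02).round(3))
c=f[235:335,345:455,::-1];cv2.imwrite('pics/c1.png',cv2.resize(c,None,fx=5.5,fy=5.5,interpolation=cv2.INTER_CUBIC))
E
```

```text
plate [[ 0.5473 -0.1297  0.003 ]
 [ 0.4316 -0.1176  0.003 ]
 [ 0.4209 -0.2331  0.003 ]]
bodytop [[ 0.5374 -0.1324  0.12  ]
 [ 0.532  -0.234   0.12  ]
 [ 0.4286 -0.224   0.12  ]
 [ 0.438  -0.1214  0.12  ]]
((409.2692565917969, 277.8461608886719), (9.674708366394043, 35.101829528808594), 7.125016689300537) 202
bar [[ 0.4577 -0.1645  0.15  ]
 [ 0.5116 -0.1734  0.15  ]
 [ 0.5096 -0.1884  0.15  ]
 [ 0.4557 -0.1793  0.15  ]] [[ 0.48349288 -0.1763537   0.15      ]]
others [[0.515 0.171 0.12 ]] [[ 0.452 -0.019  0.085]] [[ 0.7   -0.066  0.09 ]] [[0.697 0.075 0.08 ]]
decoys [[ 0.621 -0.167  0.02 ]
 [ 0.515 -0.323  0.02 ]
 [ 0.339 -0.244  0.02 ]
 [ 0.347 -0.121  0.02 ]]
```

View pics/c1.png

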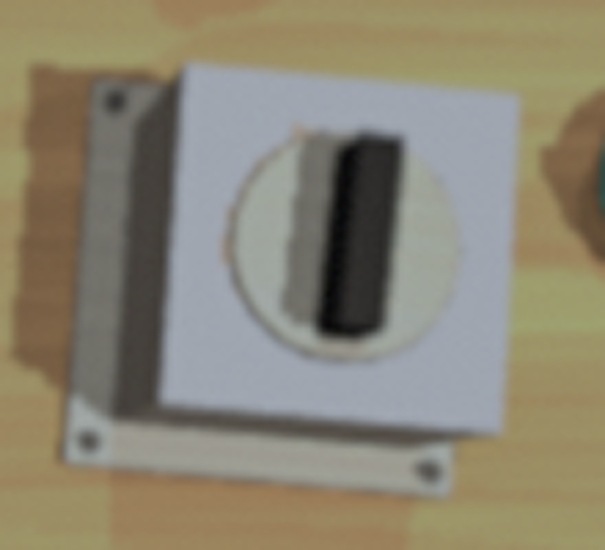

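The crop shows the bar's lighter top face from about (382,138) to (364,330), its darker side left of it, and the disc centred at about (347,245) in crop pixels.

```bash
python3 - <<'E'
from h import *
d=arm.get_image('top')
C=lambda L:[(x/5.5+345-.4,y/5.5+235-.4) for x,y in L]
t=ray(d,C([(188,64),(519,93),(501,434),(160,404)]),.12);print(t.round(4),t.mean(0))
e=t[0]-t[3]+t[1]-t[2];print('yaw',np.arctan2(e[1],e[0]))
print('disc',ray(d,C([(347,245)]),.126))
b=ray(d,C([(382,138),(364,332)]),.16);print(b,b.mean(0));q=b[0]-b[1];print(np.arctan2(q[1],q[0]),np.linalg.norm(q))
s=arm.observe();M=R.from_rotvec(s['ee_rot']).as_matrix();print(M.round(4))
print('tool yaw of y',np.arctan2(M[1,1],M[0,1]))
E
```

```text
[[ 0.5387 -0.1353  0.12  ]
 [ 0.5295 -0.2338  0.12  ]
 [ 0.4294 -0.2235  0.12  ]
 [ 0.4395 -0.1242  0.12  ]] [ 0.48424103 -0.17921309  0.12      ]
yaw -0.10733254949389118
disc [[ 0.48420117 -0.17903147  0.126     ]]
[[ 0.51019871 -0.1827351   0.16      ]
 [ 0.45629161 -0.17542829  0.16      ]] [ 0.48324516 -0.17908169  0.16      ]
-0.13472344219190124 0.05440004708185381
[[-9.751e-01  2.220e-01 -1.000e-04]
 [ 2.220e-01  9.751e-01 -9.000e-04]
 [-1.000e-04 -9.000e-04 -1.000e+00]]
tool yaw of y 1.3469491424831201
```

```bash
python3 -m creep '[[-0.1,-0.011,0,0,0,0.0325],[-0.1,-0.011,0,0,0,0.0325],[-0.1,-0.011,0,0,0,0.0325],[-0.1,-0.011,0,0,0,0.0325],[-0.1,-0.011,0,0,0,0.0325],[-0.1,-0.011,0,0,0,0.0325],[-0.1,-0.011,0,0,0,0.0325],[-0.1,-0.011,0,0,0,0.0325],[-0.1,-0.011,0,0,0,0.0325],[-0.1,-0.011,0,0,0,0.0325],[-0.1,-0.011,0,0,0,0.0325],[-0.1,-0.011,0,0,0,0.0325],[0,0,0,0,0,0]]' -1 20
cat >> h.py <<'E'
def delta(p,yaw):
    "tool-axes shift and z turn, scaled, from the measured pose to TCP p with tool y at yaw"
    s=arm.observe();M=R.from_rotvec(s['ee_rot']).as_matrix()
    y=np.arctan2(M[1,1],M[0,1]);T=np.array([[np.sin(yaw),np.cos(yaw),0],[-np.cos(yaw),np.sin(yaw),0],[0,0,-1]])
    print('pos',s['position'].round(4),'yaw',round(y,4),'q',np.round(s['joints'],3),'F',s['force'].round(2),'tq',np.round(s['ft_torque'],2),'w',s['width'],'t',s['clock'])
    print('shift',(M.T@(np.array(p)-s['position'])/.4).round(4),'rotvec',(R.from_matrix(M.T@T).as_rotvec()/np.radians(120)).round(4))
E
python3 -c "
from h import *
delta([.484,-.179,.226],-1.706)"
```

```text
clock: 1.28
position: [0.5005, 0.2945, 0.2272]
ee_rot: [1.581, 2.71, -0.003]
force: [0.2, -0.9, -0.4]
width: 0.996
gripper_force: 0.0
pos [0.5005 0.2945 0.2272] yaw 0.5144 q [-0.873  0.367  0.337  1.705 -0.129  1.092  0.017] F [ 0.15 -0.92 -0.44] tq [-0.19 -0.02  0.02] w 0.9960801616830585 t 1.2833Traceback (most recent call last):
  File "<string>", line 3, in <module>
    delta([.484,-.179,.226],-1.706)
    ~~~~~^^^^^^^^^^^^^^^^^^^^^^^^^^
  File "h.py", line 14, in delta
    print('shift',(M.T@(np.array(p)-s['position'])/.4).round(4),'rotvec',(R.from_matrix(M.T@T).as_rotvec()/np.radians(120)).round(4))
                                                                          ~~~~~~~~~~~~~^^^^^^^
  File "scipy/spatial/transform/_rotation.pyx", line 1143, in scipy.spatial.transform._rotation.Rotation.from_matrix
ValueError: Non-positive determinant (left-handed or null coordinate frame) in rotation matrix 0: [[ 6.04847358e-01 -7.96325853e-01  4.98089989e-03]
 [-7.96334393e-01 -6.04856477e-01 -4.20782672e-04]
 [-3.34780968e-03  3.71195260e-03  9.99987507e-01]].
```

```bash
sed -i 's/\[\[np.sin(yaw)/[[-np.sin(yaw)/; s/\[-np.cos(yaw),np.sin/[np.cos(yaw),np.sin/' h.py
python3 -m creep '[[-0.096,-0.011,0,0,0,0.0325],[-0.096,-0.011,0,0,0,0.0325],[-0.096,-0.011,0,0,0,0.0325],[-0.096,-0.011,0,0,0,0.0325],[-0.096,-0.011,0,0,0,0.0325],[-0.096,-0.011,0,0,0,0.0325],[-0.096,-0.011,0,0,0,0.0325],[-0.096,-0.011,0,0,0,0.0325],[-0.096,-0.011,0,0,0,0.0325],[-0.096,-0.011,0,0,0,0.0325],[-0.096,-0.011,0,0,0,0.0325],[-0.096,-0.011,0,0,0,0.0325],[0,0,0,0,0,0.055],[0,0,0,0,0,0.055],[0,0,0,0,0,0.055],[0,0,0,0,0,0.055],[0,0,0,0,0,0.055],[0,0,0,0,0,0]]' -1 20
python3 -c "
from h import *
delta([.484,-.179,.226],-1.706)"
```

```text
clock: 2.78
position: [0.5144, -0.1463, 0.2265]
ee_rot: [-2.949, -1.082, 0.001]
force: [-0.1, 0.2, -1.4]
width: 1.0
gripper_force: 0.0
pos [ 0.5144 -0.1463  0.2265] yaw -0.8675 q [-0.415  0.344  0.789  1.838 -0.275  1.074 -0.389] F [-0.05  0.2  -1.37] tq [-0.07  0.16  0.04] w 1.0004067439419515 t 2.7833
shift [-0.1108  0.0133  0.0014] rotvec [-1.000e-04  2.000e-04  4.004e-01]
```

```bash
python3 -m creep '[[0,0,0,0,0,0.055],[0,0,0,0,0,0.055],[0,0,0,0,0,0.055],[0,0,0,0,0,0.055],[0,0,0,0,0,0.055],[0,0,0,0,0,0.055],[0,0,0,0,0,0.055],[0,0,0,0,0,0.015],[0,0,0,0,0,0],[0,0,0,0,0,0]]'
python3 -c "
from h import *
delta([.484,-.179,.226],-1.706)"
```

```text
clock: 3.62
position: [0.5143, -0.1464, 0.2266]
ee_rot: [3.135, -0.196, -0.001]
force: [-0.1, 0.3, -0.0]
width: 0.996
gripper_force: 0.0
pos [ 0.5143 -0.1464  0.2266] yaw -1.6958 q [-0.552  0.406  1.012  1.846 -0.384  1.103 -1.094] F [-0.09  0.27 -0.04] tq [-0.02  0.18 -0.01] w 0.9956137006601029 t 3.6167
shift [-0.0651  0.0903  0.0015] rotvec [0.     0.0002 0.0049]
```

```bash
python3 -m creep '[[-0.033,0.045,0,0,0,0.005],[-0.033,0.045,0,0,0,0],[0,0,0,0,0,0],[0,0,0,0,0,0],[0,0,0,0,0,0]]'
python3 - <<'E'
from h import *
delta([.484,-.179,.136],-1.706)
s=arm.observe();d=arm.get_image('wrist');cv2.imwrite('pics/w1.png',d['frame'][:,:,::-1])
Tm=np.eye(4);Tm[:3,:3]=R.from_rotvec(s['ee_rot']).as_matrix();Tm[:3,3]=s['position']
W=Tm@np.array(d['mount']);
d['rvec']=cv2.Rodrigues(W[:3,:3].T)[0].ravel();d['tvec']=-W[:3,:3].T@W[:3,3]
import pickle;pickle.dump(d,open('w1.pkl','wb'))
c,sn=np.cos(-.135),np.sin(-.135)
P=[[.484+a*c-b*sn,-.179+a*sn+b*c,.16] for a in(-.028,.028) for b in(-.007,.007)]
print(cv2.projectPoints(np.array(P),d['rvec'],d['tvec'],d['intrinsics'],np.array(d['distortion']))[0].reshape(-1,2).round(0))
E
```

```text
clock: 4.03
position: [0.4835, -0.1786, 0.2268]
ee_rot: [-3.133, 0.217, -0.001]
force: [0.1, 0.6, -0.4]
width: 1.0
gripper_force: 0.0
pos [ 0.4835 -0.1786  0.2268] yaw -1.7093 q [-0.515  0.368  1.033  1.891 -0.358  1.083 -1.049] F [ 0.06  0.57 -0.36] tq [-0.    0.23  0.03] w 1.0004815071497775 t 4.0333
shift [0.0012 0.001  0.2271] rotvec [-0.0004 -0.0002 -0.0016]
[[326. 289.]
 [307. 289.]
 [327. 216.]
 [307. 216.]]
```

View pics/w1.png

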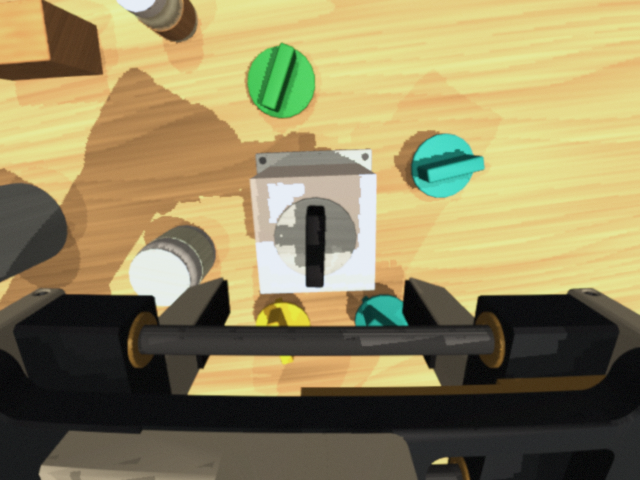

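The wrist view shows the bar at columns 306–326, rows 206–287, centred between the fingers and agreeing with the projected estimate (317,252). Descending.

```bash
python3 -m creep '[[0.001,0.001,0.04,0,0,0],[0,0,0.04,0,0,0],[0,0,0.04,0,0,0],[0,0,0.04,0,0,0],[0,0,0.04,0,0,0],[0,0,0.025,0,0,0],[0,0,0.012,0,0,0],[0,0,0,0,0,0],[0,0,0,0,0,0],[0,0,0,0,0,0]]'
python3 -c "
from h import *
delta([.484,-.179,.131],-1.706)"
```

```text
clock: 4.92
position: [0.4843, -0.1794, 0.1326]
ee_rot: [3.134, -0.219, 0.002]
force: [0.7, -1.1, -0.3]
width: 1.001
gripper_force: 0.0
pos [ 0.4843 -0.1794  0.1326] yaw -1.7106 q [-0.407  0.488  0.921  2.001 -0.5    0.893 -0.927] F [ 0.68 -1.05 -0.32] tq [-0.06  0.13 -0.01] w 1.0012310024327653 t 4.9167
shift [-0.0009 -0.0009  0.0041] rotvec [ 0.     -0.0006 -0.0022]
```

```bash
python3 -m creep '[[0,0,0.003,0,0,0],[0,0,0,0,0,0],[0,0,0,0,0,0],[0,0,0,0,0,0],[0,0,0,0,0,0],[0,0,0,0,0,0],[0,0,0,0,0,0],[0,0,0,0,0,0],[0,0,0,0,0,0],[0,0,0,0,0,0]]' 1 25
python3 -c "
from h import *
delta([.484,-.179,.131],-1.706)"
```

```text
clock: 5.75
position: [0.4837, -0.1792, 0.1307]
ee_rot: [-3.134, 0.22, 0.0]
force: [0.1, 0.1, -0.5]
width: 0.319
gripper_force: 0.0
pos [ 0.4837 -0.1792  0.1307] yaw -1.7109 q [-0.405  0.49   0.919  2.003 -0.503  0.89  -0.925] F [ 0.12  0.14 -0.53] tq [-0.05  0.15 -0.05] w 0.31928165253074375 t 5.75
shift [ 0.0006 -0.0007 -0.0008] rotvec [ 0.      0.     -0.0023]
```

```bash
python3 -m creep '[[0,0,0,0,0,0],[0,0,0,0,0,0],[0,0,0,0,0,0],[0,0,0,0,0,0],[0,0,0,0,0,0],[0,0,0,0,0,0]]'
python3 -c "
from h import *
delta([.484,-.179,.131],-1.706)"
```

```text
clock: 6.25
position: [0.4837, -0.1792, 0.1307]
ee_rot: [-3.134, 0.22, 0.0]
force: [-0.1, 0.6, -0.7]
width: 0.148
gripper_force: 25.0
pos [ 0.4837 -0.1792  0.1307] yaw -1.7108 q [-0.405  0.49   0.919  2.003 -0.503  0.89  -0.925] F [-0.14  0.58 -0.65] tq [ 0.02  0.18 -0.01] w 0.14828859182410678 t 6.25
shift [ 0.0007 -0.0005 -0.0008] rotvec [-0.0001  0.     -0.0023]
```

```bash
python3 -m creep '[[0,0,0,0,0,-0.01],[0,0,0,0,0,-0.01],[0,0,0,0,0,-0.01],[0,0,0,0,0,-0.01],[0,0,0,0,0,-0.01],[0,0,0,0,0,-0.01],[0,0,0,0,0,-0.01],[0,0,0,0,0,-0.01],[0,0,0,0,0,0]]'
python3 -c "
from h import *
delta([.484,-.179,.131],-1.706)"
```

```text
clock: 7.0
position: [0.4837, -0.1792, 0.1307]
ee_rot: [-3.141, -0.046, -0.0]
force: [-0.8, -0.6, 0.4]
width: 0.149
gripper_force: 25.0
pos [ 0.4837 -0.1792  0.1307] yaw -1.5415 q [-0.376  0.473  0.87   2.002 -0.469  0.878 -0.792] F [-0.77 -0.61  0.35] tq [-0.08  0.14 -0.04] w 0.14873257896998915 t 7.0
shift [ 0.0008 -0.0006 -0.0007] rotvec [-0.0001 -0.      0.0785]
```

```bash
for i in 1; do python3 -m creep '[[0,0,0,0,0,-0.01],[0,0,0,0,0,-0.01],[0,0,0,0,0,-0.01],[0,0,0,0,0,0]]' ; done
python3 -c "
from h import *
delta([.484,-.179,.131],-1.706)"
python3 -m creep '[[0,0,0,0,0,-0.01],[0,0,0,0,0,-0.01],[0,0,0,0,0,0]]'
python3 -c "
from h import *
delta([.484,-.179,.131],-1.706)"
```

```text
clock: 7.33
position: [0.4837, -0.1792, 0.1307]
ee_rot: [-3.138, -0.145, -0.0]
force: [0.0, 0.5, -1.4]
width: 0.153
gripper_force: 25.0
pos [ 0.4837 -0.1792  0.1307] yaw -1.4785 q [-0.365  0.467  0.851  2.001 -0.457  0.874 -0.742] F [ 0.01  0.49 -1.4 ] tq [-0.11  0.17 -0.05] w 0.1527530409912271 t 7.3333
shift [ 0.0008 -0.0005 -0.0007] rotvec [-0.     -0.      0.1086]
clock: 7.58
position: [0.4837, -0.1792, 0.1307]
ee_rot: [-3.134, -0.211, 0.0]
force: [-0.3, -0.1, -1.6]
width: 0.153
gripper_force: 25.0
pos [ 0.4837 -0.1792  0.1307] yaw -1.4366 q [-0.357  0.463  0.839  2.    -0.45   0.871 -0.709] F [-0.31 -0.12 -1.59] tq [-0.08  0.16  0.01] w 0.1527145873386815 t 7.5833
shift [ 0.0009 -0.0004 -0.0008] rotvec [-1.000e-04  0.000e+00  1.286e-01]
```

```bash
python3 - <<'E'
from h import *
d=arm.get_image('wrist');t=arm.get_image('top')
a=cv2.resize(d['frame'][:,:,::-1][150:480,140:500],(400,367))
b=cv2.resize(t['frame'][:,:,::-1][225:335,350:460],(367,367),interpolation=cv2.INTER_CUBIC)
cv2.imwrite('pics/m1.png',np.hstack([a,b]))
E
```

```text
(no output)
```

View pics/m1.png

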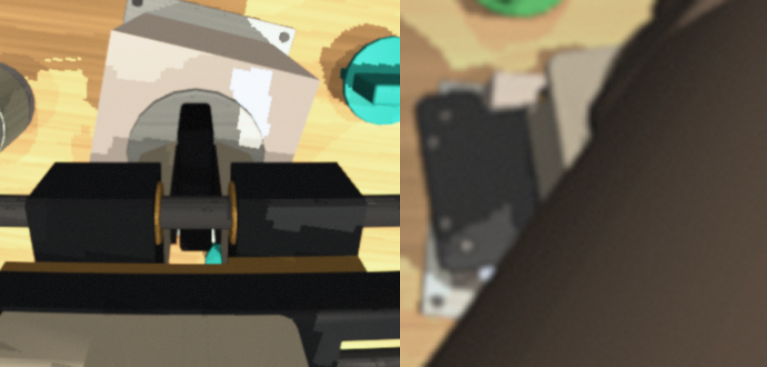

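The wrist crop (left) shows the bar (178–218, 103–240) still square between the fingers while the canister appears turned, so the lid has followed; continuing gently.

```bash
python3 -m creep '[[0,0,0,0,0,-0.01],[0,0,0,0,0,-0.01],[0,0,0,0,0,0]]' >/dev/null
python3 -c "
from h import *
delta([.484,-.179,.131],-1.706)"
python3 -m creep '[[0,0,0,0,0,-0.01],[0,0,0,0,0,-0.01],[0,0,0,0,0,0]]'>/dev/null
python3 -c "
from h import *
delta([.484,-.179,.131],-1.706)"
```

```text
pos [ 0.4837 -0.1792  0.1307] yaw -1.3947 q [-0.35   0.459  0.827  2.    -0.442  0.869 -0.675] F [-0.93  0.85 -1.36] tq [-0.05  0.16  0.01] w 0.15556845692100266 t 7.9333
shift [ 0.0008 -0.0004 -0.0007] rotvec [-0.     -0.      0.1486]
pos [ 0.4837 -0.1792  0.1307] yaw -1.3528 q [-0.342  0.456  0.815  1.999 -0.434  0.866 -0.642] F [ 0.18 -0.31 -1.05] tq [-0.05  0.2   0.01] w 0.1521267791491796 t 8.1833
shift [ 0.0009 -0.0004 -0.0007] rotvec [-0.     -0.      0.1686]
```

```bash
python3 -m creep '[[0,0,0,0,0,-0.01],[0,0,0,0,0,-0.01],[0,0,0,0,0,0]]' >/dev/null
python3 -c "
from h import *
delta([.484,-.179,.131],-1.706)"
python3 -m creep '[[0,0,0,0,0,-0.01],[0,0,0,0,0,-0.01],[0,0,0,0,0,0]]'>/dev/null
python3 -c "
from h import *
delta([.484,-.179,.131],-1.706)"
```

```text
pos [ 0.4837 -0.1792  0.1307] yaw -1.311 q [-0.334  0.452  0.803  1.999 -0.426  0.864 -0.608] F [ 0.4   0.51 -1.63] tq [-0.04  0.18 -0.  ] w 0.14767365656864231 t 8.4333
shift [ 0.0009 -0.0003 -0.0007] rotvec [-1.000e-04  0.000e+00  1.886e-01]
pos [ 0.4837 -0.1792  0.1307] yaw -1.2691 q [-0.327  0.449  0.791  1.998 -0.419  0.862 -0.575] F [ 0.38 -0.3  -2.07] tq [-0.14  0.12 -0.01] w 0.1520584790170737 t 8.6833
shift [ 0.0009 -0.0003 -0.0007] rotvec [-0.     -0.      0.2086]
```

```bash
python3 -m creep '[[0,0,0,0,0,-0.01],[0,0,0,0,0,-0.01],[0,0,0,0,0,-0.01],[0,0,0,0,0,0]]' >/dev/null
python3 -c "
from h import *
delta([.484,-.179,.131],-1.706)"
python3 -m creep '[[0,0,0,0,0,-0.01],[0,0,0,0,0,-0.01],[0,0,0,0,0,-0.01],[0,0,0,0,0,-0.01],[0,0,0,0,0,0]]'>/dev/null
python3 - <<'E'
from h import *
delta([.484,-.179,.131],-1.706)
d=arm.get_image('wrist');cv2.imwrite('pics/m2.png',d['frame'][150:480,140:500,::-1])
E
```

```text
pos [ 0.4837 -0.1792  0.1307] yaw -1.2062 q [-0.315  0.444  0.773  1.998 -0.407  0.858 -0.524] F [ 0.57 -0.17 -1.7 ] tq [-0.06  0.17  0.01] w 0.15212906642702492 t 9.0167
shift [ 0.0009 -0.0003 -0.0007] rotvec [-0.000e+00 -1.000e-04  2.386e-01]
pos [ 0.4837 -0.1793  0.1307] yaw -1.1226 q [-0.299  0.437  0.749  1.996 -0.393  0.854 -0.456] F [-0.4  -0.55 -1.34] tq [-0.08  0.16 -0.  ] w 0.149296368968326 t 9.4333
shift [ 0.001  -0.0003 -0.0006] rotvec [-0.000e+00 -1.000e-04  2.786e-01]
```

View pics/m2.png

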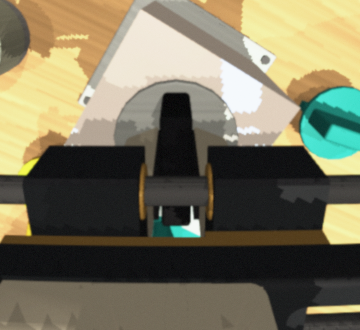

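The bar (162–192, 95–222) is still square in the grip, now 0.56 rad from locked with no stop: this is the free direction. Continuing to about 1.37 rad.

```bash
python3 -m creep '[[0,0,0,0,0,-0.02],[0,0,0,0,0,-0.02],[0,0,0,0,0,-0.02],[0,0,0,0,0,-0.02],[0,0,0,0,0,-0.02],[0,0,0,0,0,-0.02],[0,0,0,0,0,-0.02],[0,0,0,0,0,-0.02],[0,0,0,0,0,-0.02],[0,0,0,0,0,-0.02],[0,0,0,0,0,0]]' >/dev/null
python3 -c "
from h import *
delta([.484,-.179,.131],-.31)"
python3 -m creep '[[0,0,0,0,0,-0.02],[0,0,0,0,0,-0.02],[0,0,0,0,0,-0.02],[0,0,0,0,0,-0.02],[0,0,0,0,0,-0.02],[0,0,0,0,0,-0.02],[0,0,0,0,0,-0.02],[0,0,0,0,0,-0.02],[0,0,0,0,0,-0.02],[0,0,0,0,0,0],[0,0,0,0,0,0]]'>/dev/null
python3 -c "
from h import *
delta([.484,-.179,.131],-.31)"
```

```text
pos [ 0.4837 -0.1793  0.1307] yaw -0.704 q [-0.22   0.411  0.632  1.991 -0.323  0.839 -0.113] F [ 0.69 -0.27 -1.35] tq [-0.06  0.08 -0.06] w 0.15171282211410453 t 10.4
shift [ 0.0011  0.0001 -0.0006] rotvec [-0.000e+00 -1.000e-04 -1.881e-01]
pos [ 0.4837 -0.1793  0.1307] yaw -0.331 q [-0.148  0.395  0.53   1.986 -0.267  0.829  0.199] F [ 0.7   0.64 -1.23] tq [-0.16  0.09 -0.01] w 0.15072117645490438 t 11.3167
shift [ 0.001   0.0005 -0.0007] rotvec [ 0.     -0.0001 -0.01  ]
```

Now at 1.35 rad. I'll lift gently a little at first and watch the force.

```bash
python3 -m creep '[[0,0,-0.004,0,0,0],[0,0,-0.004,0,0,0],[0,0,-0.004,0,0,0],[0,0,-0.004,0,0,0],[0,0,0,0,0,0]]' - 30
python3 -m creep '[[0,0,-0.008,0,0,0],[0,0,-0.008,0,0,0],[0,0,-0.008,0,0,0],[0,0,-0.008,0,0,0],[0,0,-0.008,0,0,0],[0,0,0,0,0,0]]'
```

```text
clock: 11.73
position: [0.4839, -0.1793, 0.1375]
ee_rot: [2.555, 1.828, 0.001]
force: [-0.4, 0.4, -0.8]
width: 0.153
gripper_force: 30.0
clock: 12.23
position: [0.4841, -0.1794, 0.1539]
ee_rot: [2.554, 1.828, 0.001]
force: [0.3, 0.4, -1.6]
width: 0.147
gripper_force: 30.0
```

```bash
python3 -m creep '[[0,0,-0.01,0,0,0],[0,0,-0.02,0,0,0],[0,0,-0.03,0,0,0],[0,0,-0.03,0,0,0],[0,0,-0.03,0,0,0],[0,0,-0.03,0,0,0],[0,0,-0.02,0,0,0],[0,0,-0.015,0,0,0],[0,0,-0.007,0,0,0],[0,0,0,0,0,0],[0,0,0,0,0,0],[0,0,0,0,0,0],[0,0,0,0,0,0]]'
python3 - <<'E'
from h import *
delta([.484,-.179,.2307],-.331)
d=arm.get_image('scene');w=arm.get_image('wrist')
cv2.imwrite('pics/e.png',np.hstack([cv2.resize(d['frame'][100:380,130:450],(400,350)),cv2.resize(w['frame'],(400,350))])[:,:,::-1])
E
```

```text
clock: 13.32
position: [0.4834, -0.1791, 0.2294]
ee_rot: [-2.554, -1.828, 0.001]
force: [-0.6, 0.6, -1.0]
width: 0.151
gripper_force: 30.0
pos [ 0.4834 -0.1791  0.2294] yaw -0.3286 q [-0.208  0.271  0.581  1.867 -0.17   1.053  0.113] F [-0.61  0.6  -1.  ] tq [-0.09  0.12 -0.03] w 0.15104400399586018 t 13.3167
shift [ 0.0008  0.0012 -0.0033] rotvec [-0.0004  0.0001  0.0011]
```

View pics/e.png

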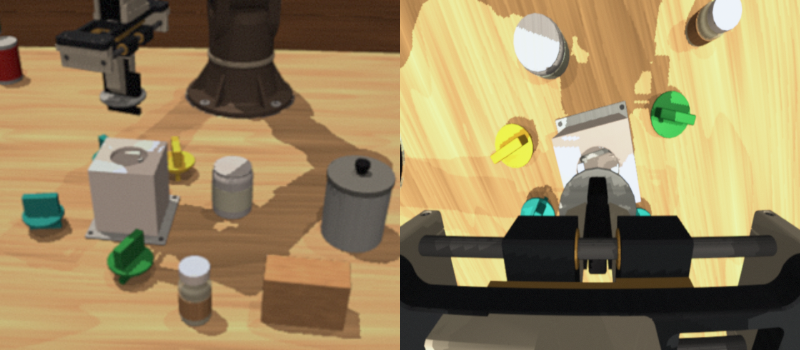

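The lid hangs level in the gripper (left view, at about (122,100)) above the open mouth (130,155), and everything else stands where it was. One short still hold, then hand in.

```bash
python3 -m creep '[[0,0,-0.003,0,0,0],[0,0,0,0,0,0],[0,0,0,0,0,0],[0,0,0,0,0,0],[0,0,0,0,0,0],[0,0,0,0,0,0],[0,0,0,0,0,0],[0,0,0,0,0,0]]'; python3 -c "
from cell import arm
print(arm.sign_off())"
```

```text
clock: 14.08
position: [0.4837, -0.1793, 0.2311]
ee_rot: [-2.555, -1.828, -0.0]
force: [0.0, 0.6, -1.0]
width: 0.151
gripper_force: 30.0
the job is handed in; nothing more can be done
None
```

The canister is open and the job is handed in at 14.1 s: the lid turned freely counter-clockwise (seen from above), never hit the stop, lifted straight off, and is held level and still about 10 cm above the mouth, with nothing else on the counter disturbed.

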